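# Hold the hinge leaf in line for the pin

### The job

The hinge on the grey jamb block has to be put together again: pick up the loose hinge leaf whose knuckle fits the gap between the block's two knuckles (the other leaf's knuckle is too wide), and bring its knuckle into that gap with the leaf level and reaching out in front of the block, so that all three holes line up and a colleague can push the pin through. Finish while still holding the leaf there in the gripper, in line and still, without letting go and without forcing it against the block. Leave the wide leaf, the capped bottle and the vial standing beside the work where they are.

Things in the scene. Friction and masses are not known exactly. Their poses are not given: they have to be found in the camera images.
- leaf_grip (a point): In the grip bar of the leaf that fits, 28 mm above the leaf's underside, over the plate's middle. The grey bar is 16 mm thick (x), 60 mm long (y), 6 to 46 mm above the underside; the leaf balances under it. Gripped from above, fingers closing along x. x: from bar toward knuckle; y: along bar and knuckle hole; z up.
- leaf_hole (a point): Middle of the hole through the fitting leaf's knuckle, 55 mm along the leaf's x from the bar's middle, 12 mm above its underside. The knuckle is a steel tube, 24 mm outer and 16 mm inner diameter, 34 mm long along y; its lowest line is level with the plate's underside. Axes as leaf_grip.
- wide_leaf_grip (a point): The other loose leaf, not to be moved: the same plate and grip bar, but its knuckle is 56 mm long. This point lies in its grip bar, as leaf_grip does. The two leaves may lie in either of two places.
- jamb_axis (a point): Middle of the 40 mm gap between the block's two fixed knuckles (tubes, outer 24, hole 16 mm, 20 to 46 mm either side along y), on the hinge axis, 100 mm above the bench. x: from the robot's side into the block; y: along the axis; z up. The gap is open in front, above and below; nothing in it carries a leaf. Fitted, leaf_hole lies here with its x, y along these, the plate reaching out to -x.
- jamb: Jamb block, fixed on the bench: grey, 60 x 96 x 80 mm, on a dark steel foot 85 x 120 mm, fixed steel leaf on top. Origin on the bench below jamb_axis; foot, block and fixed leaf begin 15 mm behind it (+x). The 11 mm hinge pin is started in the left (+y) knuckle, sticks out to 118 mm left of the middle at axis height, does not reach into the gap and does not move.
- leaf: The loose leaf that fits, 0.1 to 0.2 kg: flat steel plate 80 x 80 x 6 mm lying on the bench, a grip bar standing across its middle, one 34 mm long knuckle at its far edge. Origin at the underside, below leaf_grip; same axes.
- bottle_mid (a point): Half-way up a small white capped sample bottle, 37 mm across and 81 mm tall, that stands to the right near the jamb block; leave it alone.
- vial_mid (a point): Half-way up a small clear vial with a white screw cap, 32 mm across and 78 mm tall, that stands left of the jamb block; leave it alone.

How it is judged:
On the way:
1. the fitting leaf is lifted off the bench in the gripper (height (world z) of leaf_hole above 0.05 m and contact force between leaf and the fingers above 1 N), for 0.2 s.
At the end, for the whole second after the job is handed in: Gripper holds the fitting leaf still, level (0.2 rad), in front of the block; hole centre within 4 mm of the hinge axis in height and depth, 6 mm along it, parallel within 0.08 rad; fingers press over 2 N, block under 5 N (x of leaf_hole in the frame of jamb_axis between -0.004 and 0.004 m and z of leaf_hole in the frame of jamb_axis between -0.004 and 0.004 m and y of leaf_hole in the frame of jamb_axis between -0.006 and 0.006 m and angle between the y axis of leaf_hole and the y axis of jamb_axis, either way round below 0.08 rad and angle between leaf's own z axis and vertical below 0.2 rad and x of leaf_grip in the frame of jamb_axis below -0.04 m and contact force between leaf and the fingers above 2 N and contact force between leaf and jamb below 5 N and linear speed of leaf below 0.02 m/s); the arm keeps its last pose, push and grip.
It fails at once if the leaf is forced against the jamb block (over 30 N) (contact force between leaf and jamb above 30 N).
It fails at once if the wide leaf, the bottle or the vial is shifted more than 25 mm (distance of any of wide_leaf_grip, bottle_mid, vial_mid from where it was at the start of the episode above 0.025 m).
It also fails if it takes over 42 s, if anything falls off the work surface, if the arm or the gripper's body presses on something with over 40 N, if the wrist force passes 120 N, or if a joint passes its speed limit or range.

### The arm

A 6-joint arm with a two-finger parallel gripper is mounted at the origin on a cart in front of the work surface, level with it; the furniture and walls round the work are solid. World frame = base frame: x ahead of the robot, y to its left, z up, the work surface at z = 0. Lengths are in m, angles in rad, forces in N, time in s.
With the tool pointing down it reaches from about 0.275 to 0.875 m from the base axis. Payload 12.5 kg.
Tool frame: the origin (TCP) lies on the centre line of the jaws, within the pads' length; the fingertips stand 17 mm ahead of it and the grasp point (between the pads) lies 2 mm behind it (bot.nose_length is the distance from the TCP to the fingertips, in m); x points along the fingers, z is the direction in which the jaws open and shut, and the axes are right-handed (so a half turn about x gives the same grasp; the last joint's range is limited). The gripper opens to 85 mm and grips with 20 to 120 N. Pads are 22 mm wide; open, the fingers measure 114 mm over their backs; the gripper's body (76 mm by 85 mm) begins 54 mm behind the grasp point. The pads swing forward as they close: fully open they stand 13 mm farther back than shut.
Start: joints at [-1.372, 0.351, 1.652, -0, 1.139, -0.085], TCP at [0.154, -0.528, 0.248] pointing down, gripper open.
Joint ranges: [-2.75, 2.75], [-0.79, 2.1], [0.01, 2.65], [-1.57, 4.71], [0.07, 3.14], [-2.87, 2.87]. Speed limits (rad/s): [2.22, 2.22, 2.79, 3.14, 3.14, 3.14].

### API

Orientations are given as [roll, pitch, yaw] about the fixed x, y, z axes, in that order (R = Rz(yaw) Ry(pitch) Rx(roll)).
In Python, from workcell import monitor, imaging, bot, trace, spot_point gives the robot as it stands.
- The arm moves only by the shell command python3 -m crank 'ROWS' [OPENING] [FORCE]. ROWS is JSON, a list of rows, each a list of 4 numbers: the shift along the tool's x, y, z in units of 0.25 m (1.0 is 0.25 m), then the turn about the tool's x in units of 180 degrees (1.0 is 180 degrees). In form: [[dx, dy, dz, roll], ...]. A call has 1 to 20 rows; each row is the pose to reach, as a shift and turn from the pose commanded when the call began, along the tool's axes at that moment, turning the shorter way round; what a row does not reach only later rows make up. A row lasts 1/10 s, in which the tool goes at most 50 mm and 8.59 degrees, less where a joint would pass 70% of its speed; a pose out of reach is approached as far as the arm can. A call with a number of a shift or a turn outside -1 to 1 is refused whole. A call with a gripper value outside its range is refused whole. OPENING is the opening, from 0 (shut) to 1 (fully open), set as the call begins (- or left out, the last holds). The fingers move at their own pace and stop on an object; FORCE is the grip in N (left out, the last holds). Time passes only in rows, so rows that repeat a pose let the fingers close. It gives the time, the measured TCP pose, the force and the opening at its end, in the units of the state.
- monitor.state(): the state, without advancing time (a new reading comes with each control period).
- imaging.grab_frame(name): name is "scene" or "top"; returns a dict with "image" (384x512x3 uint8, red, green, blue), "K" (3x3 intrinsics, pixels), "eye" and "rotation" of the camera in the world. Camera axes: x right, y down, z forward; pixel columns grow to the right and rows downward; lengths in m; the calibration is good to about 2 mm. A picture is of the moment at which its call begins. There is no depth.
- bot.sign_off(): hands the job in, once; it reports no verdict.
Trained networks look in a picture, given as the dict that the camera call returned (one of the last four; its "shot" number tells which), for a name from the list of things; names that differ only in an ending like _2 or _b are one class to them, and where a whole thing is asked for, a point or a joint stands for the part that bears it (a point fixed in the world has none). Each returns a list of dicts, best first, with "conf" (0 to 1); they miss things now and then, are a little off and sometimes report something else, mostly with a low value. They report only what shows in the picture. A call takes as long as a camera call.
- trace(picture, thing): "mask" (384x512 bool, what is visible of it) and "position" ([column, row] in pixels, amid what is visible of it).
- spot_point(picture, thing): "position" ([column, row] in pixels: a listed point, or the origin of a listed thing).
The state is a dict: "time": time; "joint_positions": joint angles; "qd": joint speeds; "joint_torque": joint torques, N m; "position": TCP position; "orientation": TCP orientation; "contact_force": force on the tool from outside, world axes, zero at the start; "ft_torque": the same for the moment, N m; "grip_width": opening from 0.0 (shut) to 1.0 (fully open).
Only numpy, scipy, OpenCV 4.12 (cv2) and the standard library are available. Lean on these libraries where they do the work, as an engineer would, in place of code of your own. Each camera call takes 0.05 s, during which the arm holds its last target. There are 200 camera calls.

## Working session

There is one attempt and no reset: what is moved stays moved. The work goes in short steps, Python scripts to look and compute and a shell command to move; the robot and the scene stay as the last step left them, time stands still between calls to the robot, and variables do not carry over. Pictures are saved under pics/ and viewed, about 8 in all and at most 12, crops included, and the job is handed in when it is done.

```bash
ls; mkdir -p pics; cat > h.py <<'E'
import numpy as np, cv2
from workcell import monitor, imaging, bot, trace, spot_point
def ray(f,p):
    d=np.array(f["rotation"])@np.linalg.inv(np.array(f["K"]))@np.array([p[0],p[1],1.]); return np.array(f["eye"]),d/np.linalg.norm(d)
def atz(f,p,z):
    o,d=ray(f,p); return o+d*(z-o[2])/d[2]
def proj(f,X):
    c=np.array(f["K"])@np.array(f["rotation"]).T@(np.array(X)-np.array(f["eye"])); return c[:2]/c[2]
def tri(a,p,b,q):
    A=np.zeros((3,3));v=np.zeros(3);rs=[ray(a,p),ray(b,q)]
    for o,d in rs:
        M=np.eye(3)-np.outer(d,d);A+=M;v+=M@o
    X=np.linalg.solve(A,v); return X,[round(float(np.linalg.norm((np.eye(3)-np.outer(d,d))@(X-o)))*1000,1) for o,d in rs]
def save(f,n,box=None,s=1):
    im=f["image"]
    if box: im=im[box[1]:box[3],box[0]:box[2]]
    cv2.imwrite("pics/"+n,cv2.resize(im[:,:,::-1],None,fx=s,fy=s,interpolation=cv2.INTER_CUBIC))
E
python3 - <<'E'
from h import *
np.set_printoptions(precision=4,suppress=True)
a=imaging.grab_frame("scene");b=imaging.grab_frame("top")
save(a,"a.png");save(b,"b.png")
for n,f in(("scene",a),("top",b)): print(n,f["eye"],f["K"][0][0])
Z=dict(leaf_grip=.028,leaf_hole=.012,wide_leaf_grip=.028,jamb_axis=.1,jamb=0,leaf=0,bottle_mid=.04,vial_mid=.039)
for t,z in Z.items():
    for n,f in(("scene",a),("top",b)):
        for r in spot_point(f,t)[:3]: print(t,n,round(r["conf"],2),np.round(r["position"],1),atz(f,r["position"],z))
s=monitor.state();print(s["time"],s["position"],s["orientation"],s["grip_width"],bot.nose_length)
E
```

```text
pics
scene [ 0.2825 -0.6558  0.7171] 386.82375217669613
top [ 0.4246 -0.1622  1.0558] 428.1912924837289Traceback (most recent call last):
  File "<stdin>", line 9, in <module>
  File "h.py", line 6, in atz
    o,d=ray(f,p); return o+d*(z-o[2])/d[2]
                                      ~^^^
IndexError: invalid index to scalar variable.
```

```bash
python3 - <<'E'
s=open('h.py').read()
s=s.replace('def ray','from scipy.spatial.transform import Rotation as Ro\ndef rot(f):\n    r=np.array(f["rotation"]); return r if r.shape==(3,3) else Ro.from_euler("xyz",r).as_matrix() if r.size==3 else Ro.from_quat(r).as_matrix()\ndef ray',1).replace('np.array(f["rotation"])@','rot(f)@').replace('np.array(f["rotation"]).T','rot(f).T')
open('h.py','w').write(s)
E
python3 - <<'E'
from h import *
np.set_printoptions(precision=4,suppress=True)
a=imaging.grab_frame("scene");b=imaging.grab_frame("top")
save(a,"a.png");save(b,"b.png")
for n,f in(("scene",a),("top",b)): print(n,f["rotation"],rot(f)[:,2])
Z=dict(leaf_grip=.028,leaf_hole=.012,wide_leaf_grip=.028,jamb_axis=.1,jamb=0,leaf=0,bottle_mid=.04,vial_mid=.039)
for t,z in Z.items():
    for n,f in(("scene",a),("top",b)):
        for r in spot_point(f,t)[:3]: print(t,n,round(r["conf"],2),np.round(r["position"],1),atz(f,r["position"],z))
s=monitor.state();print(s["time"],s["position"],s["orientation"],s["grip_width"],bot.nose_length)
E
```

```text
scene [-2.388   0.0082 -0.4692] [ 0.3041  0.613  -0.7292]
top [-3.0354  0.0118 -1.577 ] [ 0.106   0.0111 -0.9943]
leaf_grip scene 0.89 [266.7 311.9] [ 0.4404 -0.3524  0.028 ]
leaf_grip top 0.73 [253.5 147.4] [ 0.6365 -0.1531  0.028 ]
leaf_grip top 0.58 [336.3 231.6] [ 0.4309 -0.3492  0.028 ]
leaf_hole scene 0.93 [292.4 308.9] [ 0.4917 -0.3627  0.012 ]
leaf_hole top 0.97 [333.1 205.2] [ 0.495 -0.346  0.012]
wide_leaf_grip scene 0.68 [246.2 241. ] [ 0.4769 -0.1837  0.028 ]
wide_leaf_grip top 0.79 [263.  210.8] [ 0.4816 -0.1749  0.028 ]
jamb_axis scene 0.61 [295.1 188.5] [ 0.6148 -0.1525  0.1   ]
jamb_axis top 0.73 [254.6 146.6] [ 0.6235 -0.1563  0.1   ]
jamb scene 0.82 [295.  217.9] [ 0.6187 -0.1562  0.    ]
jamb top 0.69 [255.2 155.5] [ 0.6217 -0.157   0.    ]
leaf scene 0.91 [267.1 318.7] [ 0.441 -0.353  0.   ]
leaf top 0.63 [333.5 225.6] [ 0.4457 -0.3478  0.    ]
bottle_mid scene 0.75 [339.  269.6] [ 0.6105 -0.343   0.04  ]
bottle_mid top 0.5 [329.5 154.5] [ 0.6151 -0.3356  0.04  ]
vial_mid scene 0.5 [241.6 154.7] [0.5844 0.0715 0.039 ]
1.05 [ 0.154  -0.528   0.2483] [ 0.4021  1.5707 -0.8849] 1.0011460330149073 0.017
```

View pics/a.png

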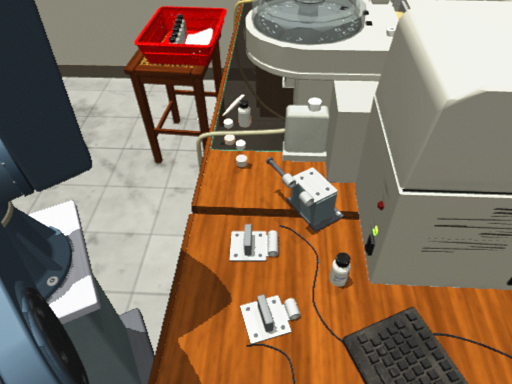

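View pics/b.png

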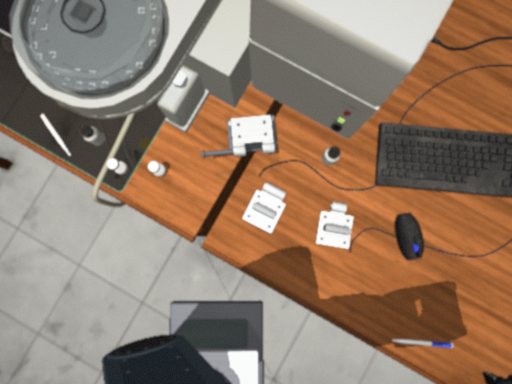

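```bash
python3 - <<'E'
from h import *
np.set_printoptions(precision=4,suppress=True)
a=imaging.grab_frame("scene");b=imaging.grab_frame("top")
def crop(f,c,w,s): 
    x,y=c; return cv2.resize(f["image"][y-w:y+w,x-w:x+w,::-1],(s,s),interpolation=cv2.INTER_CUBIC)
m=np.vstack([np.hstack([crop(b,(250,140),50,300),crop(b,(336,228),30,300)]),np.hstack([crop(a,(305,190),45,300),crop(a,(272,314),45,300)])])
cv2.imwrite("pics/c.png",m)
for n,f in(("scene",a),("top",b)):
  for t in("leaf","jamb"):
    for r in trace(f,t)[:2]:
        k=r["mask"].astype(np.uint8); z=.006 if t=="leaf" else .1
        rect=cv2.minAreaRect(cv2.findNonZero(k)); bx=cv2.boxPoints(rect)
        print(n,t,round(r["conf"],2),k.sum(),np.round(r["position"],1)); print(np.array([atz(f,p,z)[:2] for p in bx]))
  for t,z in(("leaf_hole",.012),("leaf_grip",.028),("jamb_axis",.1)):
    for r in spot_point(f,t)[:2]: print(t,n,round(r["conf"],2),np.round(r["position"],1),atz(f,r["position"],z))
E
```

```text
scene jamb 0.59 2491 [309.8 195.3]
[[ 0.5735 -0.0476]
 [ 0.6998  0.0096]
 [ 0.6921 -0.2591]
 [ 0.5864 -0.2904]]
scene jamb 0.59 193 [240.8 156.9]
[[ 0.5684  0.0639]
 [ 0.5909  0.0523]
 [ 0.5494 -0.0355]
 [ 0.5285 -0.0247]]
leaf_hole scene 0.69 [291.5 306.1] [ 0.4931 -0.3567  0.012 ]
leaf_grip scene 0.79 [267.6 311.9] [ 0.4419 -0.3531  0.028 ]
jamb_axis scene 0.71 [294.3 186.7] [ 0.6161 -0.1469  0.1   ]
top leaf 0.89 1165 [336.  226.8]
[[ 0.4017 -0.3034]
 [ 0.5069 -0.3226]
 [ 0.4939 -0.3996]
 [ 0.3891 -0.3796]]
top leaf 0.6 223 [161.4 170.9]
[[0.5905 0.1178]
 [0.617  0.0985]
 [0.5873 0.0593]
 [0.5611 0.0786]]
top jamb 0.69 1794 [249.4 138.6]
[[ 0.6847 -0.0296]
 [ 0.6976 -0.2005]
 [ 0.6104 -0.2066]
 [ 0.5975 -0.0374]]
top jamb 0.6 195 [159.4 170.7]
[[0.5752 0.0914]
 [0.5978 0.0768]
 [0.5735 0.0408]
 [0.551  0.0554]]
leaf_hole top 0.91 [336.  206.6] [ 0.4915 -0.353   0.012 ]
leaf_grip top 0.87 [336.8 232.6] [ 0.4285 -0.3503  0.028 ]
leaf_grip top 0.34 [255.5 156.9] [ 0.613  -0.1578  0.028 ]
jamb_axis top 0.6 [253.1 146.3] [ 0.6242 -0.1529  0.1   ]
```

View pics/c.png

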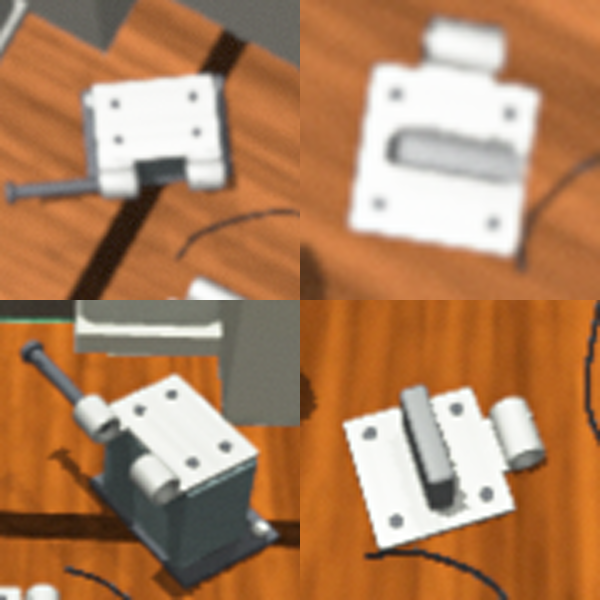

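```bash
python3 - <<'E'
from h import *
np.set_printoptions(precision=4,suppress=True)
a=imaging.grab_frame("scene");b=imaging.grab_frame("top")
J=lambda p:(200+p[0]/3,90+p[1]/3); L=lambda p:(306+p[0]/5,198+p[1]/5); SJ=lambda p:(260+p[0]*.3,145+p[1]*.3); SL=lambda p:(227+p[0]*.3,269+p[1]*.3)
def show(n,f,tr,ps,z):
    P=np.array([atz(f,tr(p),z)[:2] for p in ps]);print(n,P.tolist() and P,"mean",P.mean(0))
    return P
ang=lambda d:round(float(np.degrees(np.arctan2(d[1],d[0]))),2)
P=show("top screws",b,J,[(115,104),(193,97),(119,139),(197,132)],.094);print("yaw",ang(P[0]-P[1])-90,ang(P[2]-P[3])-90)
P=show("scene screws",a,SJ,[(139,110),(171,94),(193,162),(225,146)],.094);print("yaw",ang(P[0]-P[2])-90,ang(P[1]-P[3])-90)
P=show("knuckles top",b,J,[(119,180),(206,174)],.1);print("yaw",ang(P[0]-P[1])-90)
P=show("pin top",b,J,[(10,192),(100,186)],.1);print("yaw",ang(P[0]-P[1])-90)
P=show("plate top",b,L,[(74,65),(240,92),(217,256),(50,228)],.006);print("yaw",ang(P[0]-P[1])-90,ang(P[3]-P[2])-90,ang(P[0]-P[3]),ang(P[1]-P[2]))
P=show("plate scene",a,SL,[(45,122),(170,88),(214,210),(80,248)],.006);print("yaw",ang(P[1]-P[2])-90,ang(P[0]-P[3])-90,ang(P[1]-P[0]),ang(P[2]-P[3]))
show("bar top",b,L,[(98,128),(226,155)],.046)
show("knuckle",b,L,[(167,45)],.012);show("kn scene",a,SL,[(217,133)],.012)
show("kn scene jamb",a,SJ,[(96,117),(155,178)],.1)
E
```

```text
top screws [[ 0.6763 -0.1192]
 [ 0.6812 -0.179 ]
 [ 0.6489 -0.1222]
 [ 0.6538 -0.1818]] mean [ 0.665  -0.1505]
yaw 4.709999999999994 4.709999999999994
scene screws [[ 0.6486 -0.1254]
 [ 0.6766 -0.122 ]
 [ 0.6549 -0.1844]
 [ 0.682  -0.1817]] mean [ 0.6655 -0.1534]
yaw 6.170000000000002 5.1200000000000045
knuckles top [[ 0.6159 -0.1224]
 [ 0.62   -0.1881]] mean [ 0.618  -0.1552]
yaw 3.510000000000005
pin top [[ 0.6074 -0.0399]
 [ 0.6115 -0.108 ]] mean [ 0.6094 -0.0739]
yaw 3.3799999999999955
plate top [[ 0.4814 -0.3167]
 [ 0.4677 -0.3973]
 [ 0.3884 -0.3837]
 [ 0.4023 -0.3032]] mean [ 0.4349 -0.3502]
yaw -9.670000000000002 -9.829999999999998 -9.66 -9.73
plate scene [[ 0.4052 -0.307 ]
 [ 0.4823 -0.3213]
 [ 0.468  -0.3999]
 [ 0.3908 -0.3849]] mean [ 0.4366 -0.3533]
yaw -10.299999999999997 -10.480000000000004 -10.54 -11.01
bar top [[ 0.4496 -0.3213]
 [ 0.4366 -0.3809]] mean [ 0.4431 -0.3511]
knuckle [[ 0.4905 -0.3612]] mean [ 0.4905 -0.3612]
kn scene [[ 0.4912 -0.3624]] mean [ 0.4912 -0.3624]
kn scene jamb [[ 0.6156 -0.123 ]
 [ 0.6217 -0.1898]] mean [ 0.6186 -0.1564]
```

```bash
cat >> h.py <<'E'
def go(t,yaw):
    s=monitor.state(); R=Ro.from_euler("xyz",s["orientation"]).as_matrix()
    y0=np.degrees(np.arctan2(R[1,2],R[0,2])); d=R.T@(np.array(t)-s["position"])
    print("rows",np.round(d/.25,4),"roll",round(-((yaw-y0+180)%360-180)/180,4),"yaw now",round(y0,2),"tilt",np.round(R[:,0],4))
    print("pos",np.round(s["position"],4),"t",round(s["time"],2),"F",np.round(s["contact_force"],1),"w",round(s["grip_width"],3))
E
python3 -c "
from h import *
go((.436,-.351,.15),-10)"
```

```text
rows [ 0.3932  1.281  -0.3638] roll -0.3541 yaw now -73.74 tilt [-0.  0. -1.]
pos [ 0.154  -0.528   0.2483] t 1.75 F [-0.1  0.2  0.7] w 1.0
```

```bash
python3 -m crank '[[0.1,1,-0.28,-0.354],[0.1,1,-0.28,-0.354],[0.1,1,-0.28,-0.354],[0.1,1,-0.28,-0.354],[0.1,1,-0.28,-0.354],[0.1,1,-0.28,-0.354],[0.1,1,-0.28,-0.354],[0.1,1,-0.28,-0.354],[0.1,1,-0.28,-0.354]]' 0.5; python3 -c "
from h import *
go((.436,-.351,.13),-10)"
```

```text
time: 2.65
position: [0.3746, -0.3906, 0.2232]
orientation: [2.458, 1.571, 2.284]
contact_force: [0.6, -0.5, 0.5]
grip_width: 0.501
rows [0.373  0.1986 0.2146] roll 0.0003 yaw now -9.95 tilt [-0.  0. -1.]
pos [ 0.3746 -0.3906  0.2232] t 2.65 F [ 0.6 -0.5  0.5] w 0.501
```

```bash
python3 -m crank '[[0.2,0.199,0.215,0],[0.373,0.199,0.215,0],[0.373,0.199,0.215,0],[0.373,0.199,0.215,0],[0.373,0.199,0.215,0]]'; python3 - <<'E'
from h import *
go((.436,-.351,.030),-10)
a=imaging.grab_frame("scene");b=imaging.grab_frame("top")
def crop(f,c,w,s): 
    x,y=c; return cv2.resize(f["image"][y-w:y+w,x-w:x+w,::-1],(s,s),interpolation=cv2.INTER_CUBIC)
cv2.imwrite("pics/d.png",np.hstack([crop(a,(272,300),50,400),crop(b,(336,225),50,400)]))
E
```

```text
time: 3.15
position: [0.436, -0.3516, 0.1307]
orientation: [-0.868, 1.57, -1.044]
contact_force: [-0.0, -0.4, 0.5]
grip_width: 0.498
rows [ 0.4029  0.0024 -0.0005] roll -0.0005 yaw now -10.08 tilt [ 2.e-04 -3.e-04 -1.e+00]
pos [ 0.436  -0.3516  0.1307] t 3.15 F [-0.  -0.4  0.5] w 0.498
```

View pics/d.png

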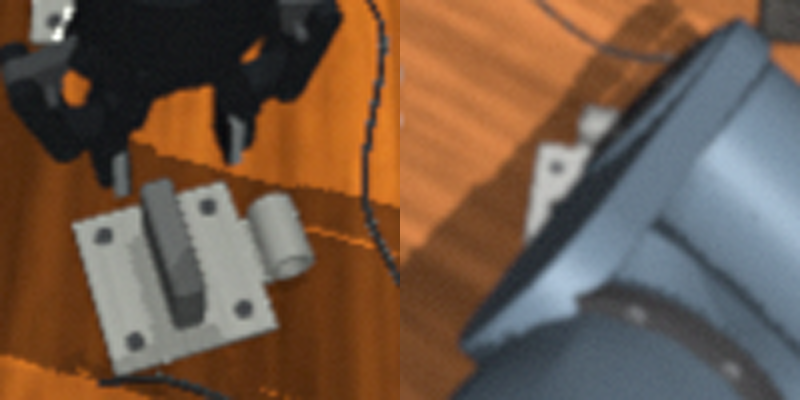

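Left crop: the fingers (120,180) and (235,150) straddle the bar (172,250), square to it. Descending and gripping.

```bash
python3 -m crank '[[0.2,0,0,0],[0.35,0,0,0],[0.4,0,0,0],[0.4,0,0,0],[0.4,0,0,0]]' && python3 -m crank '[[0,0,0,0],[0,0,0,0],[0,0,0,0],[0,0,0,0],[0,0,0,0],[0,0,0,0],[0,0,0,0],[0,0,0,0]]' 0 60; python3 -c "
from h import *
go((.436,-.351,.030),-10)"
```

```text
time: 3.75
position: [0.4367, -0.3522, 0.032]
orientation: [-0.585, 1.568, -0.76]
contact_force: [0.9, -0.4, 0.3]
grip_width: 0.498
time: 4.55
position: [0.4368, -0.3519, 0.0318]
orientation: [-0.609, 1.568, -0.783]
contact_force: [-1.0, 0.9, 8.3]
grip_width: 0.176
rows [ 0.0071  0.003  -0.0037] roll -0.0001 yaw now -10.02 tilt [ 0.002 -0.002 -1.   ]
pos [ 0.4368 -0.3519  0.0318] t 4.55 F [-1.   0.9  8.3] w 0.176
```

```bash
python3 -m crank '[[-0.1,0,0,0],[-0.2,0,0,0],[-0.3,0,0,0],[-0.36,0,0,0],[-0.36,0,0,0],[-0.36,0,0,0]]'; python3 -c "
from h import *
go((.494,-.166,.122),4.5)"
```

```text
time: 5.15
position: [0.436, -0.3511, 0.1201]
orientation: [-0.59, 1.57, -0.765]
contact_force: [-0.4, -0.2, -1.0]
grip_width: 0.178
rows [-0.0079  0.7693  0.0999] roll -0.0806 yaw now -10.02 tilt [ 3.e-04 -3.e-04 -1.e+00]
pos [ 0.436  -0.3511  0.1201] t 5.15 F [-0.4 -0.2 -1. ] w 0.178
```

```bash
python3 -m crank '[[0,0.15,0.02,-0.03],[0,0.3,0.04,-0.06],[0,0.45,0.06,-0.0806],[0,0.6,0.08,-0.0806],[0,0.7,0.1,-0.0806],[0,0.769,0.1,-0.0806],[0,0.769,0.1,-0.0806],[0,0.769,0.1,-0.0806]]'; python3 - <<'E'
from h import *
np.set_printoptions(precision=4,suppress=True)
go((.564,-.160,.1198),4.5)
a=imaging.grab_frame("scene");b=imaging.grab_frame("top")
def crop(f,c,w,s): 
    x,y=c; return cv2.resize(f["image"][y-w:y+w,x-w:x+w,::-1],(s,s),interpolation=cv2.INTER_CUBIC)
print(proj(a,(.55,-.16,.1)),proj(b,(.55,-.16,.1)))
for n,f in(("scene",a),("top",b)):
  for t,z in(("leaf_hole",.1),("leaf_grip",.116),("jamb_axis",.1)):
    for r in spot_point(f,t)[:2]: print(t,n,round(r["conf"],2),np.round(r["position"],1),atz(f,r["position"],z))
cv2.imwrite("pics/e.png",np.hstack([crop(a,(285,200),50,400),crop(b,(255,160),50,400)]))
E
```

```text
time: 5.95
position: [0.4937, -0.1662, 0.1193]
orientation: [2.795, 1.57, 2.875]
contact_force: [-0.3, 0.2, -1.7]
grip_width: 0.179
rows [-0.0022  0.0024  0.2821] roll 0.0002 yaw now 4.53 tilt [-0.0012  0.0003 -1.    ]
pos [ 0.4937 -0.1662  0.1193] t 5.95 F [-0.3  0.2 -1.7] w 0.179
[270.85   200.5949] [256.4746 178.7051]
leaf_hole scene 0.63 [275.8 203.1] [ 0.556  -0.1713  0.1   ]
leaf_hole scene 0.28 [250.2 240.3] [ 0.4644 -0.2351  0.1   ]
leaf_grip scene 0.75 [251.2 206.7] [ 0.4989 -0.1693  0.116 ]
jamb_axis scene 0.57 [294.1 187.4] [ 0.6146 -0.1485  0.1   ]
jamb_axis top 0.55 [251.9 146.2] [ 0.6245 -0.1502  0.1   ]
jamb_axis top 0.23 [332.7 155.3] [ 0.602  -0.3326  0.1   ]
```

View pics/e.png

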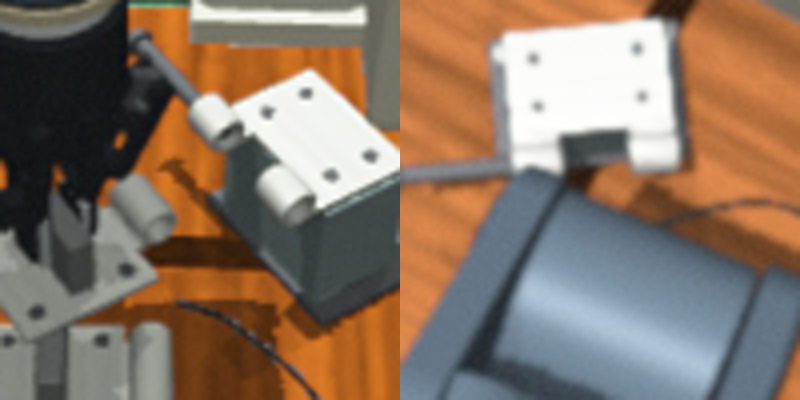

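```bash
cat >> h.py <<'E'
def fr(x,y,z,yaw,pts):
    return np.asarray(pts)@Ro.from_euler("z",yaw,degrees=True).as_matrix().T+[x,y,z]
def circ(y,r,n=40):
    t=np.linspace(0,2*np.pi,n); return np.c_[r*np.cos(t),0*t+y,r*np.sin(t)]
def overlay(f,c,w,s,jamb,leaf,name):
    k=s/(2*w); o=np.array(c)-w
    im=cv2.resize(f["image"][o[1]:o[1]+2*w,o[0]:o[0]+2*w],(s,s),interpolation=cv2.INTER_CUBIC)[:,:,::-1].copy()
    def line(P,col):
        q=np.array([(proj(f,p)-o+.5)*k for p in P]); cv2.polylines(im,[np.int32(q*8)],False,col,1,cv2.LINE_AA,3)
    for y in(-46,-20,20,46): line(fr(*jamb,circ(y/1000,.012)),(0,255,0))
    line(fr(*jamb,[(.015,-.048,-.006),(.075,-.048,-.006),(.075,.048,-.006),(.015,.048,-.006),(.015,-.048,-.006)]),(0,255,0))
    line(fr(*jamb,[(0,.046,0),(0,.118,0)]),(0,255,0))
    for y in(-17,17): line(fr(*leaf,circ(y/1000,.012)),(0,0,255))
    line(fr(*leaf,[(-.015,-.04,-.006),(-.095,-.04,-.006),(-.095,.04,-.006),(-.015,.04,-.006),(-.015,-.04,-.006)]),(0,0,255))
    return im
E
cat > ov.py <<'E'
from h import *
import sys
jx,jy,jw,ox,oy,oz,lw=map(float,sys.argv[2:9])
s=monitor.state();p=np.array(s["position"]); R=Ro.from_euler("xyz",s["orientation"]).as_matrix(); yw=np.degrees(np.arctan2(R[1,2],R[0,2]))
h=fr(*p,yw,[(.055+ox,oy,-.0198+oz)])[0]; print("hole",h,yw)
a=imaging.grab_frame("scene");b=imaging.grab_frame("top")
leaf=(*h,yw+lw); jb=(jx,jy,.1,jw)
i1=overlay(a,(285,200),40,560,jb,leaf,0); cv2.imwrite("pics/"+sys.argv[1],np.hstack([i1,cv2.resize(overlay(b,(245,145),50,560,jb,leaf,0)[100:500,100:500],(240,240))]) if 0 else i1)
cv2.imwrite("pics/top_"+sys.argv[1],overlay(b,(245,140),45,500,jb,leaf,0))
E
python3 ov.py f.png .619 -.156 4.5 0 0 0 0
```

```text
hole [ 0.54882789 -0.16227057  0.10024538] 4.459547881438575
```

View pics/f.png

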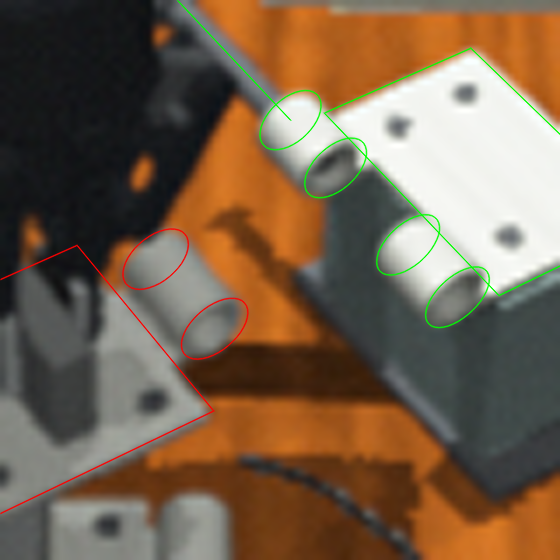

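View pics/top_f.png

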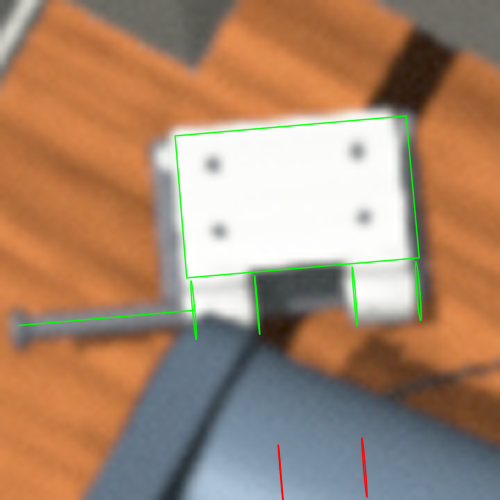

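Overlay matches in the scene view: jamb knuckle faces (337,168) and (457,300) and leaf knuckle face (212,325) lie within about 1 mm of the model. The top view puts the jamb about 3 mm further left, which looks like a calibration offset. I'll move to just short of the knuckles and compare within the one camera.

```bash
python3 -c "
from h import *
go((.5362,-.1625,.1198),4.5)"
```

```text
rows [0.001  0.0023 0.1695] roll -0.0002 yaw now 4.47 tilt [ 0. -0. -1.]
pos [ 0.494  -0.1664  0.1201] t 6.45 F [ 0.3  1.2 -1.4] w 0.174
```

```bash
python3 -m crank '[[0.001,0.002,0.06,0],[0.001,0.002,0.12,0],[0.001,0.002,0.169,0],[0.001,0.002,0.169,0],[0.001,0.002,0.169,0],[0.001,0.002,0.169,0]]'; python3 ov.py g.png .619 -.156 4.5 0 0 0 0; python3 -c "
from h import *
go((.5642,-.1603,.1198),4.5)"
```

```text
time: 7.05
position: [0.5355, -0.1624, 0.1197]
orientation: [2.762, 1.57, 2.84]
contact_force: [-0.2, -0.2, -1.6]
grip_width: 0.177
hole [ 0.59033525 -0.15808083  0.09989456] 4.480682710677264
rows [ 0.     -0.0004  0.1145] roll -0.0001 yaw now 4.47 tilt [-3.e-04  1.e-04 -1.e+00]
pos [ 0.5357 -0.1624  0.1198] t 7.15 F [-0.1  0.7 -0.2] w 0.176
```

View pics/g.png

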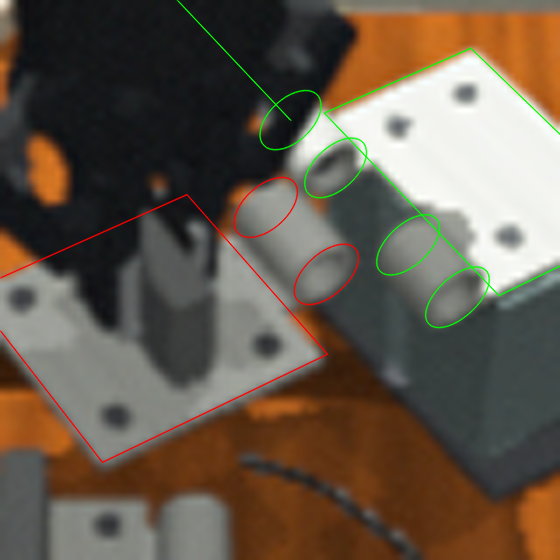

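Leaf and jamb overlays both coincide with the picture (leaf face (325,275), jamb faces (335,167) and (457,298)). Moving in slowly, in two stages.

```bash
python3 -m crank '[[0,0,0.015,0],[0,0,0.03,0],[0,0,0.045,0],[0,0,0.06,0],[0,0,0.06,0]]'; python3 -m crank '[[0,0,0.01,0],[0,0,0.02,0],[0,0,0.03,0],[0,0,0.03,0]]';python3 -c "
from h import *
go((.5642,-.1603,.1198),4.5)"
```

```text
time: 7.65
position: [0.5516, -0.1611, 0.1197]
orientation: [-0.275, 1.571, -0.197]
contact_force: [-1.1, 0.6, -1.4]
grip_width: 0.178
time: 8.05
position: [0.5589, -0.1606, 0.1198]
orientation: [-0.368, 1.571, -0.29]
contact_force: [-0.5, -0.2, -0.3]
grip_width: 0.177
rows [ 0.0001 -0.0004  0.0212] roll -0.0 yaw now 4.49 tilt [ 3.e-04 -1.e-04 -1.e+00]
pos [ 0.5589 -0.1606  0.1198] t 8.05 F [-0.5 -0.2 -0.3] w 0.177
```

No contact force. Completing the last 5 mm and looking.

```bash
python3 -m crank '[[0,0,0.01,0],[0,0,0.021,0],[0,0,0.021,0],[0,0,0.021,0]]'; python3 ov.py k.png .619 -.156 4.5 0 0 0 0; python3 -c "
from h import *
go((.5642,-.1603,.1198),4.5)"
```

```text
time: 8.45
position: [0.5638, -0.1602, 0.1197]
orientation: [2.932, 1.571, 3.011]
contact_force: [0.9, -0.4, -1.7]
grip_width: 0.176
hole [ 0.61865156 -0.15586493  0.0999305 ] 4.4918387430324955
rows [-0.0001 -0.0006  0.0017] roll -0.0001 yaw now 4.49 tilt [-1.e-04  0.e+00 -1.e+00]
pos [ 0.5638 -0.1602  0.1198] t 8.55 F [ 0.7 -0.6 -1.3] w 0.177
```

View pics/k.png

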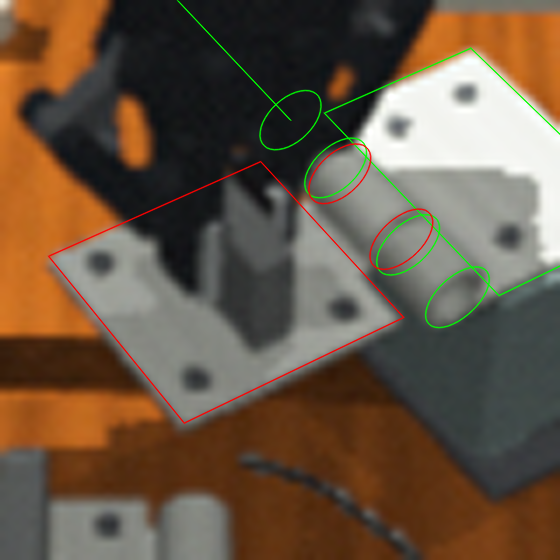

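The leaf knuckle (371,206) sits between the jamb knuckles, with tubes nearly collinear. One enlarged raw view to check the outline for a step.

```bash
python3 - <<'E'
from h import *
a=imaging.grab_frame("scene"); im=a["image"]
f=im.astype(float)
for _ in range(5): f+=imaging.grab_frame("scene")["image"]
im=np.clip(f/6*1.4,0,255).astype(np.uint8)
cv2.imwrite("pics/m.png",cv2.resize(im[165:205,280:325,::-1],None,fx=15,fy=15,interpolation=cv2.INTER_CUBIC))
E
```

```text
(no output)
```

View pics/m.png

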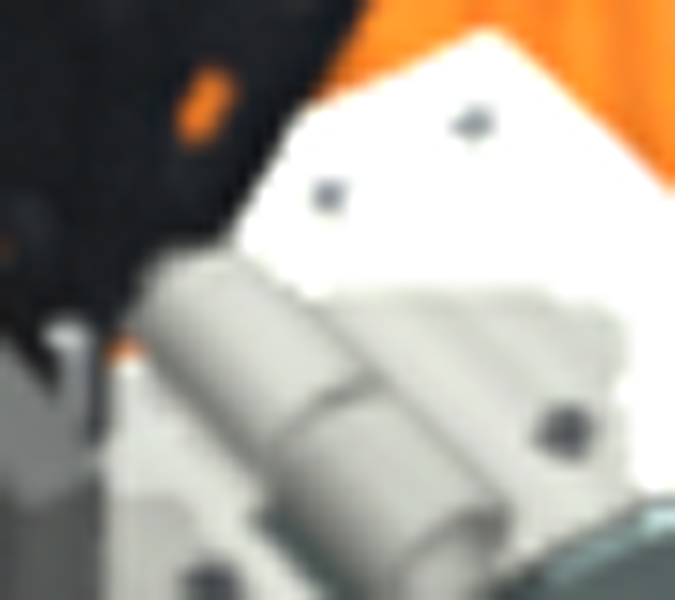

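The outlines run straight across the seam at (340,395) with no visible step. The gap shows as a thin line and there is no contact force. Handing in.

```bash
python3 -c "
from h import *
go((.5642,-.1603,.1198),4.5); print(np.abs(monitor.state()['qd']).max())
print(bot.sign_off())"
```

```text
rows [ 0.     -0.0005  0.0015] roll -0.0001 yaw now 4.49 tilt [ 0. -0. -1.]
pos [ 0.5638 -0.1602  0.1198] t 8.85 F [ 0.8  1.3 -1.2] w 0.176
0.001971203622868274
the job is handed in; nothing more can be done
None
```

I gripped the narrow-knuckle leaf by its bar at 60 N, lifted it, and brought its knuckle straight into the jamb gap from the front. I handed the job in at about 9 s on the robot's clock, with the gripper still holding the leaf level and still. No verdict was reported.

**Last checks:**
- **Position:** the computed hole position was (0.6187, -0.1559, 0.0999), against my measured hinge axis at (0.619, -0.156, 0.100). Both were at a yaw of 4.5°. The axis itself is only known to about 1–3 mm.
- **Contact:** the force on the wrist was under 2 N, close to its free-air noise. The contact force between leaf and block can't be read separately.
- **Picture:** the enlarged scene view shows the leaf and right jamb tubes in line without a visible step, and only a thin seam on the right.

**What disagreed or could not be checked:**
- The top camera put the jamb about 3 mm further left than the scene camera, likely a calibration offset. I aligned leaf and jamb within the scene camera.
- The right-hand gap looked slightly narrower than the nominal 3 mm. The left-hand gap was hidden by the gripper.
- I didn't re-measure the wide leaf, bottle or vial at the end. The path was planned to keep clear of them and no contact was felt.

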